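# Rub down the copper bar of a clamped board

### The arm

A 7-joint arm with a two-finger parallel gripper is mounted at the origin on the work surface. World frame = base frame: x ahead of the robot, y to its left, z up, the work surface at z = 0. Lengths are in m, angles in rad, forces in N, time in s.
With the tool pointing down it reaches from about 0.4 to 0.85 m from the base axis. Payload 4.4 kg.
Tool frame: the origin (TCP) lies on the centre line of the jaws, within the pads' length; the fingertips stand finger_overhang ahead of it and the grasp point (between the pads) lies 11 mm behind it (finger_overhang is the distance from the TCP to the fingertips, in m); z points along the fingers, y is the line along which they close (so a half turn about z gives the same grasp; the last joint's range is limited). The gripper opens to 94 mm and grips with 3 to 60 N. Pads are 16 mm wide; open, the fingers measure 119 mm over their backs; the gripper's body (75 mm by 177 mm) begins 78 mm behind the grasp point.
Start: joints at [1.08, 0.628, 0.038, 1.517, -0.027, 0.996, -0.02], TCP at [0.268, -0.592, 0.213] pointing down, gripper open.
Joint ranges: [-3.06, 3.06], [-0.37, 2.12], [-1.25, 1.32], [0.18, 2.47], [-1.1, 4.24], [0.23, 1.98], [-2.94, 2.94]. Speed limits (rad/s): [2.57, 2.57, 3.14, 3.14, 3.14, 3.14, 3.14].

### API

Orientations are given as a rotation vector (axis times angle).
In Python, from plant import state, get_image, hand_in, trace, mark_of, finger_overhang gives the robot as it stands.
- The arm moves only by the shell command python3 -m handwheel 'ROWS'. ROWS is JSON, a list that holds one entry, the list of rows, each a list of 5 numbers: the shift along the tool's x, y, z in m, then the turn about the tool's z in degrees, then the closure, from -1 (fully open) to 1 (shut). In form: [[[tx, ty, tz, roll, fingers], ...]]. A call has 1 to 20 rows; each row shifts and turns the commanded pose from where the row before left it, along the tool's axes as they then stand; what a row does not reach is not made up. A row lasts 1/10 s, in which the tool goes at most 50 mm and 8.59 degrees, less where a joint would pass 70% of its speed; a pose out of reach is approached as far as the arm can. A call is refused whole if a number of a shift passes 0.05 or a number of a turn 8.59, either way. A call with a gripper value outside its range is refused whole. The fingers move at their own pace and stop on an object; the grip force is fixed at half the most. Time passes only in rows, so rows that do not move let the fingers close. It gives the time, the measured TCP pose, the force, the opening and the grip force at its end, in the units of the state.
- state(): the state, without advancing time (a new reading comes with each control period).
- get_image(name): name is "scene" or "top"; returns a dict with "img" (480x640x3 uint8, red, green, blue), "range_z" (480x640 float32, m along the optical axis (not along the pixel's ray), 0 where there is no reading), "intrinsics" (3x3 intrinsics, pixels), "cam_to_world" (4x4, takes a point from camera to world coordinates). Camera axes: x right, y up, looking along -z (the intrinsics and any distortion apply to the point x, -y, -z); pixel columns grow to the right and rows downward; lengths in m; the calibration is good to about 2 mm. A picture is of the moment at which its call begins.
- hand_in(): hands the job in; it is judged then, once.
Trained networks look in the newest picture that a camera, given by its name, has taken for a name from the list of things; names that differ only in an ending like _2 or _b are one class to them, and where a whole thing is asked for, a point or a joint stands for the part that bears it (a point fixed in the world has none). Each returns a list of dicts, best first, with "score" (0 to 1); they miss things now and then, are a little off and sometimes report something else, mostly with a low value. They report only what shows in the picture. A call takes as long as a camera call.
- trace(camera, name): "region" (480x640 bool, what is visible of it) and "rect" ([left, top, right, bottom] in pixels, round what is visible of it).
- mark_of(camera, name): "point" ([column, row] in pixels: a listed point, or the origin of a listed thing).
The state is a dict: "time": time; "joints": joint angles; "dq": joint speeds; "joint_torque": joint torques, N m; "tcp_pos": TCP position; "eef_rot": TCP orientation; "force": force on the tool from outside, world axes, zero at the start; "wrist_torque": the same for the moment, N m; "finger_gap": finger opening in m; "finger_force": force on a finger pad.
Only numpy, scipy, OpenCV 4.12 (cv2) and the standard library are available. Lean on these libraries where they do the work, as an engineer would, in place of code of your own. Each camera call takes 0.05 s, during which the arm holds its last target. There are 200 camera calls.

### The job

Take the abrasive hand block out of the tray by its ends, stand it on the yellow mat and let go, and take it again across its narrow waist, so that no finger stands before its ends. With it, rub down the whole length of the copper bar on the clamped board in a flat, unbroken stroke at light, steady pressure (about 8 N): set it down close up to the jaw at the end beside the open box-header socket and draw it away from the socket, so that no dust is driven in, until it is close up to the other jaw, and lift it off there. Finally stand it on its sole on the yellow mat and let go; disturb none of the other things on the bench.

Things in the scene. Friction and masses are not known exactly. Their poses are not given: they have to be found in the camera images.
- block: Abrasive hand block, 56 mm long (own x), 36 mm high (own z): a black rubber sole 28 mm wide and 12 mm high under a brown wooden body 24 mm wide (own y), flush with the sole at both ends. About 120 g. Origin: centre of the sole's underside. It stands sole down in one of the tray's three compartments, its top level with the tray's rims, so there it can be taken only by its two ends (56 mm apart).
- tray: Grey fixed tray, 136 x 127 x 40 mm, origin centre of underside. Three open compartments side by side along its own y (centres at y = -41, 0, +41 mm), each 128 mm long (own x), 37 mm wide, 36 mm deep; walls and floor 4 mm.
- yellow_mat: Flat yellow work mat fixed to the bench, 140 (own x) x 130 (own y) x 4 mm; origin centre of its underside.
- holder: Fixed holder; a green board 100 (own x) x 140 mm (own y) between two upright aluminium jaws, inner faces at y = -70 and +70 mm, 10 mm thick, 112 mm wide, tops 36 mm above the bar. Screw feet set it 1 to 7 mm up. Origin: centre of its underside above the feet. Bar and board spring down about 0.7 mm under 10 N; the block rubs well at 3 to 15 N; over 30 N the board cracks.
- bar_top (a point): On the holder, turning with it: nominal centre of the upper face of the flat copper bar, 44 to 50 mm above the bench as the feet are set. The bar is 140 mm long (along y, from jaw to jaw) and 30 mm wide (along x). It is never clamped quite true: its real face may be up to 3 mm higher or lower than this point and slope along y by up to 0.03 rad, which no reading tells.
- parts_row (a point): On the board, middle of the foot of the row of parts (socket, two yellow capacitors, relay) that stands along the bar's inner side, 4 mm or more from its edge and up to 8 mm higher than bar_top; further in, parts reach 20 mm above bar_top. The bar lies along the board's +x edge; on its outer side all is free.
- socket: Open box-header socket, black, a hollow shroud open at the top with two rows of pins, 16 x 34 x 10 mm, on the board beside one end of the bar (46 mm along from the bar's centre, either end); origin centre of underside.
- relay: Closed grey relay, a plain block 16 x 28 x 11 mm, beside the other end of the bar; origin centre of underside.
- heatsink: Bystander: loose finned aluminium heat sink 50 x 28 x 26 mm in another tray compartment; leave alone.
- battery: Bystander: small block battery 46 x 26 x 18 mm in another tray compartment; leave alone.
- spool: Bystander: white spool of solder, 54 mm across, 40 mm high, standing.
- tweezers: Bystander: steel tweezers, 120 mm long, lying.
- cutters: Bystander: side cutters with blue handles, 140 mm long, lying.
- screwdriver: Bystander: screwdriver with black handle, 150 mm long, lying.
- flask: Bystander: white plastic bottle, 44 mm across, 85 mm high, standing.

How it is judged:
On the way, in this order (a step that is already met when the one before it is completed fails the run):
1. the block stands on its sole on the yellow mat, let go (x of block in the frame of yellow_mat between -0.065 and 0.065 m and y of block in the frame of yellow_mat between -0.06 and 0.06 m and z of block in the frame of yellow_mat below 0.007 m and angle between block's own z axis and vertical below 0.08 rad and contact force between the fingers and block below 0.1 N), for 0.2 s.
2. the block is pressed flat on the bar (3 to 15 N) at the socket end, its end within 7 mm of the jaw (((y of socket in the frame of bar_top above 0 m and y of block in the frame of bar_top between 0.035 and 0.06 m) or (y of socket in the frame of bar_top below 0 m and y of block in the frame of bar_top between -0.06 and -0.035 m)) and contact force between block and holder between 3 and 15 N and x of block in the frame of bar_top between -0.005 and 0.005 m and angle between the x axis of block and the y axis of bar_top, either way round below 0.1 rad and angle between block's own z axis and vertical below 0.08 rad), for 0.15 s.
3. still pressed flat, a quarter of the way along (((y of socket in the frame of bar_top above 0 m and y of block in the frame of bar_top between 0.012 and 0.026 m) or (y of socket in the frame of bar_top below 0 m and y of block in the frame of bar_top between -0.026 and -0.012 m)) and contact force between block and holder between 3 and 15 N and x of block in the frame of bar_top between -0.005 and 0.005 m and angle between the x axis of block and the y axis of bar_top, either way round below 0.1 rad and angle between block's own z axis and vertical below 0.08 rad), for 0.1 s.
4. still pressed flat, at the middle of the bar (((y of socket in the frame of bar_top above 0 m and y of block in the frame of bar_top between -0.007 and 0.007 m) or (y of socket in the frame of bar_top below 0 m and y of block in the frame of bar_top between -0.007 and 0.007 m)) and contact force between block and holder between 3 and 15 N and x of block in the frame of bar_top between -0.005 and 0.005 m and angle between the x axis of block and the y axis of bar_top, either way round below 0.1 rad and angle between block's own z axis and vertical below 0.08 rad), for 0.1 s.
5. still pressed flat, three quarters of the way along (((y of socket in the frame of bar_top above 0 m and y of block in the frame of bar_top between -0.026 and -0.012 m) or (y of socket in the frame of bar_top below 0 m and y of block in the frame of bar_top between 0.012 and 0.026 m)) and contact force between block and holder between 3 and 15 N and x of block in the frame of bar_top between -0.005 and 0.005 m and angle between the x axis of block and the y axis of bar_top, either way round below 0.1 rad and angle between block's own z axis and vertical below 0.08 rad), for 0.1 s.
6. still pressed flat at the other end, the block's end within 7 mm of that jaw (((y of socket in the frame of bar_top above 0 m and y of block in the frame of bar_top between -0.06 and -0.035 m) or (y of socket in the frame of bar_top below 0 m and y of block in the frame of bar_top between 0.035 and 0.06 m)) and contact force between block and holder between 3 and 15 N and x of block in the frame of bar_top between -0.005 and 0.005 m and angle between the x axis of block and the y axis of bar_top, either way round below 0.1 rad and angle between block's own z axis and vertical below 0.08 rad), for 0.1 s.
At the end, for the whole second after the job is handed in: The block stands on its sole (within 0.08 rad of upright) on the yellow mat, its centre at least about 5 mm inside the mat's edge, at rest and released (all of step 1 and linear speed of block below 0.02 m/s); the robot touches nothing.
It fails at once if the block is pressed on the board, bar or jaws with more than 30 N (contact force between block and holder above 30 N).
It fails at once if the block hovers lifted 6 to 16 mm over the middle of the bar (the stroke is broken) (y of block in the frame of bar_top between -0.028 and 0.028 m and x of block in the frame of bar_top between -0.012 and 0.012 m and z of block in the frame of bar_top between 0.006 and 0.016 m).
It fails at once if a bystander is moved by more than 25 mm (distance of any of heatsink, battery, spool, tweezers, cutters, screwdriver, flask from where it was at the start of the episode above 0.025 m).
It also fails if it takes over 72 s, if anything falls off the work surface, if the arm or the gripper's body presses on something with over 40 N, if the wrist force passes 120 N, or if a joint passes its speed limit or range.

## Working session

There is one attempt and no reset: what is moved stays moved. The work goes in short steps, Python scripts to look and compute and a shell command to move; the robot and the scene stay as the last step left them, time stands still between calls to the robot, and variables do not carry over. Pictures are saved under pics/ and viewed, at most 10 in all, crops included, and the job is handed in when it is done.

```bash
mkdir -p pics; cat > h.py <<'E'
import numpy as np, cv2
from scipy.spatial.transform import Rotation as R
from plant import *
def cloud(g):
    K=g["intrinsics"];T=g["cam_to_world"];z=g["range_z"]
    v,u=np.mgrid[0:480,0:640]
    P=np.stack([(u-K[0,2])/K[0,0]*z,-(v-K[1,2])/K[1,1]*z,-z],-1)
    W=P@T[:3,:3].T+T[:3,3]
    W[z==0]=np.nan
    return W
def ray(g,uv,h):
    K=g["intrinsics"];T=g["cam_to_world"]
    d=T[:3,:3]@np.array([(uv[0]-K[0,2])/K[0,0],-(uv[1]-K[1,2])/K[1,1],-1]);o=T[:3,3]
    return o+d*(h-o[2])/d[2]
def pts(W,m,zlo=None,zhi=None):
    p=W[m];p=p[~np.isnan(p[:,0])]
    if zlo is not None:p=p[(p[:,2]>zlo)&(p[:,2]<zhi)]
    return p
def box(p):
    r=cv2.minAreaRect((p[:,:2]*1000).astype(np.float32));return np.round(r[0],1),np.round(r[1],1),round(r[2],1)
E
python3 - <<'E'
from h import *
s=state();print({k:np.round(v,3) for k,v in s.items()},finger_overhang)
print(np.round(R.from_rotvec(s["eef_rot"]).as_matrix(),3))
for c in("top","scene"):
    g=get_image(c);cv2.imwrite(f"pics/{c}0.png",g["img"][:,:,::-1]);W=cloud(g);np.savez(f"{c}0.npz",W=W,img=g["img"])
    print(c,np.round(g["cam_to_world"],3).tolist(),np.round(g["intrinsics"],1).tolist())
    for n in["block","tray","yellow_mat","holder","socket","relay","heatsink","battery","spool","tweezers","cutters","screwdriver","flask"]:
        t=trace(c,n)[:1]
        for q in t:
            p=pts(W,q["region"])
            if len(p)<5: print(n,"few");continue
            print(n,round(q["score"],2),np.round(q["rect"]),len(p),box(p),"z",np.round(np.percentile(p[:,2],[2,50,98]),3))
    for n in["bar_top","parts_row","socket","relay","block","holder"]:
        for q in mark_of(c,n)[:1]:print("mark",n,round(q["score"],2),np.round(q["point"],1),np.round(ray(g,q["point"],.05 if n not in("block",) else .004),4))
E
```

```text
{'time': np.float64(0.0), 'joints': array([ 1.08 ,  0.629,  0.038,  1.518, -0.027,  0.996, -0.02 ]), 'dq': array([-0.   , -0.001,  0.001, -0.002,  0.001,  0.002,  0.003]), 'joint_torque': array([-0.0000e+00, -5.4973e+01,  1.1430e+00, -1.8664e+01, -5.2000e-02,
        2.4000e-02,  0.0000e+00]), 'tcp_pos': array([ 0.268, -0.592,  0.213]), 'eef_rot': array([-3.069e+00, -6.620e-01,  1.000e-03]), 'force': array([ 1.095, -0.883, -0.14 ]), 'wrist_torque': array([ 0.002,  0.034, -0.025]), 'finger_force': np.float64(0.0), 'finger_gap': np.float64(0.094)} 0.008
[[ 0.911  0.412 -0.001]
 [ 0.412 -0.911  0.002]
 [-0.    -0.002 -1.   ]]
top [[-0.025, 0.999, -0.044, 0.539], [-0.999, -0.023, 0.041, 0.02], [0.04, 0.045, 0.998, 0.861], [0.0, 0.0, 0.0, 1.0]] [[455.2, 0.0, 313.0], [0.0, 455.2, 237.3], [0.0, 0.0, 1.0]]
block 0.79 [165. 267. 185. 302.] 581 (array([498.9, 237.6]), array([39., 63.]), 78.8) z [0.004 0.039 0.042]
tray 0.63 [129. 241. 220. 326.] 4326 (array([493.7, 245.3]), array([141.4, 145.2]), 77.6) z [0.001 0.011 0.041]
yellow_mat 0.85 [271. 218. 344. 299.] 5142 (array([537.7,  -4.9]), arr
[... 2594 characters left out ...]
  0.004 0.007]
cutters 0.63 [152. 187. 269. 271.] 5291 (array([ 516.7, -263.4]), array([225.3, 262.9]), 2.2) z [0.009 0.046 0.084]
screwdriver 0.88 [343. 191. 359. 226.] 359 (array([378.8,  -5.1]), array([137.8,  26.5]), 11.7) z [0.001 0.021 0.027]
flask 0.82 [450. 314. 487. 378.] 1753 (array([718.1, 223.3]), array([113.4,  43.3]), 12.5) z [0.006 0.05  0.086]
mark bar_top 0.95 [201.9 235.6] [ 0.5971 -0.2236  0.05  ]
mark parts_row 0.7 [212.1 228.9] [ 0.5733 -0.2153  0.05  ]
mark socket 0.64 [233.4 231.1] [ 0.5717 -0.1752  0.05  ]
mark relay 0.5 [185.1 225.1] [ 0.5722 -0.2687  0.05  ]
mark block 0.76 [471.9 261. ] [0.5055 0.2391 0.004 ]
mark holder 0.79 [215.5 242.7] [ 0.6122 -0.191   0.05  ]
```

```bash
python3 - <<'E'
from h import *
d=np.load("top0.npz");im=d["img"][:,:,::-1]
a=cv2.resize(im[180:340,100:260],(400,400),interpolation=2);b=cv2.resize(im[160:320,360:520],(400,400),interpolation=2)
cv2.imwrite("pics/crop0.png",np.hstack([a,b]))
for c in("top","scene"):
    W=np.load(c+"0.npz")["W"]
    q=[(.40,.60,.14,.34),(.4,.7,-.36,-.1)]
    x,y,z=W[...,0],W[...,1],W[...,2]
    # block top
    m=(abs(x-.497)<.05)&(abs(y-.237)<.05)
    get=trace(c,"block")
    if get:
        p=pts(W,get[0]["region"],.035,.05);print(c,"blocktop",len(p),box(p),p.mean(0),np.median(p,0))
    m=(x>.4)&(x<.7)&(y>-.36)&(y<-.1)
    p=W[m&(z>.065)&(z<.1)]
    for nm,k in(("jaw+",p[:,1]>-.22),("jaw-",p[:,1]<=-.22)):
        pp=p[k];pp=pp[abs(pp[:,2]-np.median(pp[:,2]))<.004];print(c,nm,len(pp),box(pp),np.median(pp[:,2]))
E
```

```text
top blocktop 442 (array([500. , 233.4]), array([31. , 56.1]), 78.8) [0.50052043 0.23572913 0.03907179] [0.5003755  0.23565317 0.03924805]
top jaw+ 397 (array([ 562.7, -150.2]), array([ 10.9, 110.6]), 88.2) 0.08267274471751673
top jaw- 401 (array([ 555.7, -299.4]), array([ 10.6, 111.4]), 87.9) 0.08239192283046703
scene blocktop 292 (array([502.2, 236.3]), array([24. , 57.4]), 78.2) [0.50563518 0.23603631 0.03954079] [0.50644161 0.23569319 0.03974696]
scene jaw+ 180 (array([ 563.5, -150.7]), array([ 11.8, 113.6]), 87.5) 0.08016023757389323
scene jaw- 165 (array([ 558. , -295.3]), array([ 11.5, 111. ]), 83.5) 0.07741790474170152
```

View pics/scene0.png

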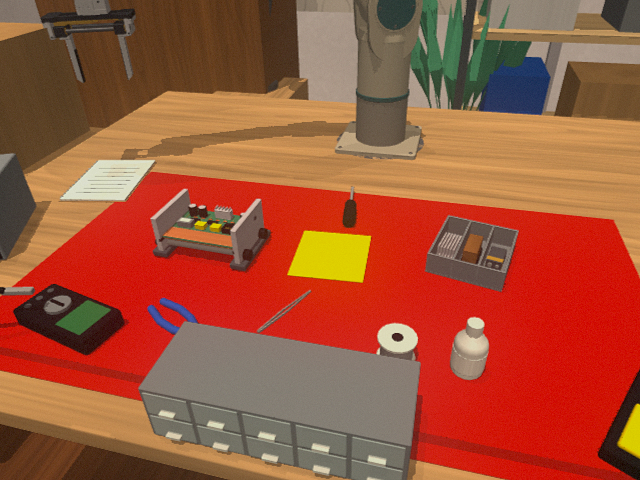

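View pics/crop0.png

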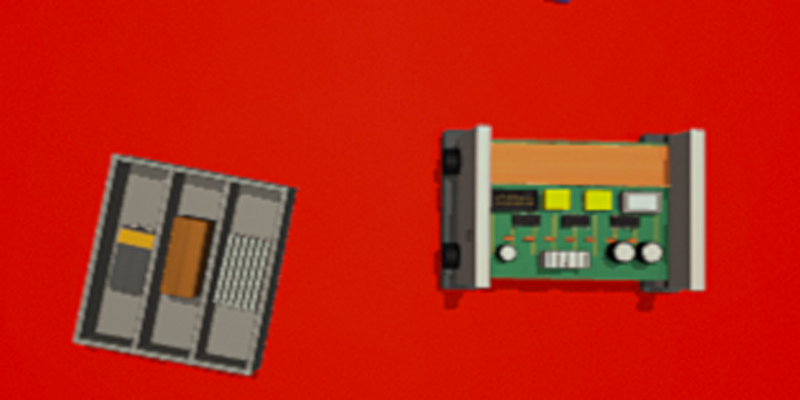

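The scene view shows the tray at about (470,252), the mat at (330,255) and the holder at (210,232). In the crop the brown block sits in the middle compartment, at about (174,283) in the full top image. The socket is at the holder's left (+y) end and the bar is on the +x side. First I'll compute the shifts to get above the tray.

```bash
cat >> h.py <<'E'
def to(x,y,z,th=None):
    """tool-frame shift from the measured pose, and roll (deg) wanted after it"""
    s=state();M=R.from_rotvec(s["eef_rot"]).as_matrix()
    d=M.T@(np.array([x,y,z])-s["tcp_pos"]);t=np.degrees(np.arctan2(M[1,0],M[0,0]))
    print("t",round(s["time"],2),"pos",np.round(s["tcp_pos"],4),"th",round(t,2),"tilt",np.round(M[:2,2],4),"gap",round(float(s["finger_gap"]),4),"F",np.round(s["force"],1),"j7",round(s["joints"][6],2))
    print("shift mm",np.round(d*1000,1),end=" ")
    if th is not None:print("roll",round(-((th-t+180)%360-180),2))
    else:print()
E
python3 - <<'E'
from h import *
W=np.load("top0.npz")["W"];Ws=np.load("scene0.npz")["W"]
for w in(W,Ws):
    x,y,z=w[...,0],w[...,1],w[...,2]
    m=(x>.40)&(x<.60)&(y>.14)&(y<.34)&(z>.034)&(z<.046);print("tray",box(w[m]),np.median(w[m][:,2]))
to(.42,-.25,.213);to(.50,.236,.16,78.8)
E
```

```text
tray (array([495.8, 238.5]), array([128. , 136.3]), 77.6) 0.03890784175608197
tray (array([497.3, 237.6]), array([127.5, 139.9]), 77.9) 0.039377786658727265
t 2.1 pos [ 0.2679 -0.5922  0.2135] th 24.34 tilt [ 0.0001 -0.    ] gap 0.0943 F [ 0.4  0.3 -0.7] j7 -0.02
shift mm [ 279.6 -249.2    0.5] 
t 2.1 pos [ 0.2679 -0.5922  0.2135] th 24.34 tilt [ 0.0001 -0.    ] gap 0.0943 F [ 0.4  0.3 -0.7] j7 -0.02
shift mm [ 552.8 -659.    53.5] roll -54.46
```

```bash
python3 -m handwheel '[[[0.031,-0.0277,0,0,-0.62],[0.031,-0.0277,0,0,-0.62],[0.031,-0.0277,0,0,-0.62],[0.031,-0.0277,0,0,-0.62],[0.031,-0.0277,0,0,-0.62],[0.031,-0.0277,0,0,-0.62],[0.031,-0.0277,0,0,-0.62],[0.031,-0.0277,0,0,-0.62],[0.031,-0.0277,0,0,-0.62],[0.023,-0.034,0,0,-0.62],[0.023,-0.034,0,0,-0.62],[0.023,-0.034,0,0,-0.62],[0.023,-0.034,0,0,-0.62],[0.023,-0.034,0,0,-0.62],[0.023,-0.034,0,0,-0.62],[0.023,-0.034,0,0,-0.62],[0.023,-0.034,0,0,-0.62],[0.023,-0.034,0,0,-0.62],[0.023,-0.034,0,0,-0.62],[0.023,-0.034,0,0,-0.62]]]'
python3 -m handwheel '[[[0,0,0,-8,-0.62],[0,0,0,-8,-0.62],[0,0,0,-8,-0.62],[0,0,0,-8,-0.62],[0,0,0,-8,-0.62],[0,0,0,-8,-0.62],[0,0,0,-6.5,-0.62],[0,0,0,0,-0.62]]]'
python3 -c "
from h import *
to(.5015,.236,.12,78.4)"
```

```text
time: 4.1
tcp_pos: [0.496, 0.1967, 0.2137]
eef_rot: [3.071, 0.662, 0.001]
force: [0.6, 0.1, -0.3]
finger_gap: 0.0762
finger_force: 0.0
time: 4.9
tcp_pos: [0.4959, 0.1948, 0.2135]
eef_rot: [-2.427, -1.995, -0.0]
force: [0.2, -0.8, 0.9]
finger_gap: 0.0759
finger_force: 0.0
t 4.9 pos [0.4959 0.1948 0.2135] th 78.84 tilt [0.     0.0003] gap 0.0759 F [ 0.2 -0.8  0.9] j7 -0.81
shift mm [41.5 -2.4 93.6] roll 0.44
```

```bash
python3 -m handwheel '[[[0.02,-0.001,0.03,0.4,-0.62],[0.0215,-0.0014,0.03,0,-0.62],[0,0,0.033,0,-0.62],[0,0,0.03,0,-0.62],[0,0,0.02,0,-0.62],[0,0,0,0,-0.62],[0,0,0,0,-0.62]]]'
python3 -c "
from h import *
to(.5013,.236,.022,78.4)
g=get_image('scene');a=cv2.resize(g['img'][180:310,410:540,::-1],(520,520));cv2.imwrite('pics/s1.png',a)"
```

```text
time: 5.6
tcp_pos: [0.5018, 0.2363, 0.0708]
eef_rot: [2.435, 1.985, 0.0]
force: [0.4, -0.1, 0.5]
finger_gap: 0.076
finger_force: 0.0
t 5.6 pos [0.5018 0.2363 0.0708] th 78.36 tilt [ 0.0002 -0.0001] gap 0.076 F [ 0.4 -0.1  0.5] j7 -0.96
shift mm [-0.4 -0.5 48.8] roll -0.04
```

View pics/s1.png

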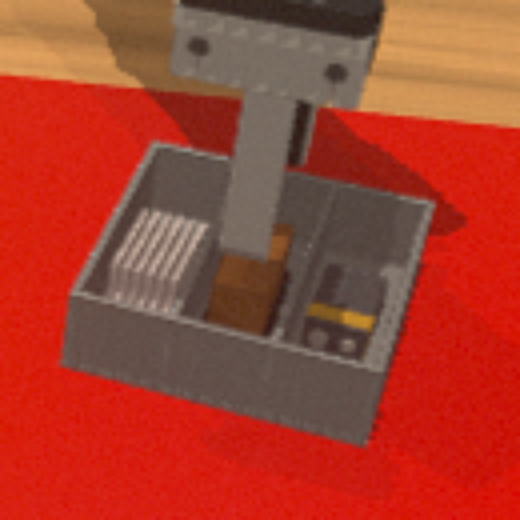

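The front finger, with its tip at crop pixel (250,255), is lined up over the middle compartment and straddles the block's length. I'll lower and grip.

```bash
python3 -m handwheel '[[[0,0,0.016,0,-0.62],[0,0,0.016,0,-0.62],[0,0,0.016,0,-0.62],[0,0,0,0,-0.62],[0,0,0,0,-0.62]]]'
python3 -m handwheel '[[[0,0,0,0,1],[0,0,0,0,1],[0,0,0,0,1],[0,0,0,0,1],[0,0,0,0,1],[0,0,0,0,1],[0,0,0,0,1]]]'
python3 -c "
from h import *
to(.5013,.236,.16)"
```

```text
time: 6.15
tcp_pos: [0.5024, 0.2365, 0.0237]
eef_rot: [2.434, 1.985, 0.003]
force: [-0.5, 0.4, 0.1]
finger_gap: 0.076
finger_force: 0.0
time: 6.85
tcp_pos: [0.5021, 0.2363, 0.0232]
eef_rot: [2.434, 1.986, 0.002]
force: [-0.2, -1.1, 5.5]
finger_gap: 0.0557
finger_force: 30.0
t 6.85 pos [0.5021 0.2363 0.0232] th 78.43 tilt [0.0011 0.0004] gap 0.0557 F [-0.2 -1.1  5.5] j7 -0.99
shift mm [  -0.3   -0.6 -136.8]
```

```bash
python3 -m handwheel '[[[0,0,-0.01,0,1],[0,0,-0.02,0,1],[0,0,-0.03,0,1],[0,0,-0.03,0,1],[0,0,-0.03,0,1],[0,0,0,0,1]]]'
python3 -c "
from h import *
to(.5377,-.0055,.10,-2.2)
W=np.load('top0.npz')['W'];Ws=np.load('scene0.npz')['W']
for w,c in((W,'top'),(Ws,'scene')):
    im=np.load(c+'0.npz')['img'].astype(int);m=(im[...,0]>150)&(im[...,1]>150)&(im[...,2]<90)&(abs(w[...,1])<.12)&(abs(w[...,0]-.54)<.12)
    print(box(w[m]))
"
```

```text
time: 7.45
tcp_pos: [0.5039, 0.2375, 0.1466]
eef_rot: [2.433, 1.985, 0.012]
force: [0.9, -0.3, -1.4]
finger_gap: 0.0561
finger_force: 30.0
t 7.45 pos [0.5039 0.2375 0.1466] th 78.43 tilt [0.0067 0.0036] gap 0.0561 F [ 0.9 -0.3 -1.4] j7 -0.92
shift mm [-231.5   81.6   45.9] roll 80.63
(array([538. ,  -4.6]), array([139.2, 130.5]), 3.9)
(array([539. ,  -6.4]), array([141.8, 130.1]), 4.0)
```

```bash
python3 -m handwheel '[[[-0.0385,0.0136,0,0,1],[-0.0385,0.0136,0,0,1],[-0.0385,0.0136,0,0,1],[-0.0385,0.0136,0,0,1],[-0.0385,0.0136,0,0,1],[-0.0385,0.0136,0,0,1],[0,0,0,8,1],[0,0,0,8,1],[0,0,0,8,1],[0,0,0,8,1],[0,0,0,8,1],[0,0,0,8,1],[0,0,0,8,1],[0,0,0,8,1],[0,0,0,8,1],[0,0,0,8.5,1],[0,0,0,0,1],[0,0,0,0,1]]]'
python3 -c "
from h import *
to(.538,-.0055,.0235,-2.2)"
```

```text
time: 9.25
tcp_pos: [0.5347, -0.0065, 0.1419]
eef_rot: [3.141, -0.051, -0.002]
force: [-0.3, 0.8, -1.3]
finger_gap: 0.0558
finger_force: 30.0
t 9.25 pos [ 0.5347 -0.0065  0.1419] th -1.85 tilt [-0.0013 -0.0003] gap 0.0558 F [-0.3  0.8 -1.3] j7 -1.56
shift mm [  3.5  -1.1 118.4] roll 0.35
```

```bash
python3 -m handwheel '[[[0.0035,-0.001,0.025,0.35,1],[0,0,0.035,0,1],[0,0,0.03,0,1],[0,0,0.015,0,1],[0,0,0.008,0,1],[0,0,0.003,0,1],[0,0,0,0,1],[0,0,0,0,1]]]'
```

```text
time: 10.05
tcp_pos: [0.5395, -0.0058, 0.0273]
eef_rot: [-3.141, 0.066, -0.003]
force: [-0.1, 0.4, -1.2]
finger_gap: 0.0557
finger_force: 30.0
```

```bash
python3 -m handwheel '[[[0,0,0.002,0,1],[0,0,0.0015,0,1],[0,0,0.0005,0,1],[0,0,0,0,1]]]'
```

```text
time: 10.45
tcp_pos: [0.5392, -0.0057, 0.0232]
eef_rot: [-3.141, 0.066, -0.002]
force: [-0.7, 0.6, 4.9]
finger_gap: 0.0554
finger_force: 30.0
```

```bash
python3 -m handwheel '[[[0,0,0,0,-0.5],[0,0,0,0,-0.5],[0,0,0,0,-0.5],[0,0,0,0,-0.5],[0,0,-0.01,0,-0.5],[0,0,-0.03,0,-0.5],[0,0,-0.03,0,-0.5],[0,0,-0.03,0,-0.5],[0,0,0,-8.18,-0.5],[0,0,0,-8.18,-0.5],[0,0,0,-8.18,-0.5],[0,0,0,-8.18,-0.5],[0,0,0,-8.18,-0.5],[0,0,0,-8.18,-0.5],[0,0,0,-8.18,-0.5],[0,0,0,-8.18,-0.5],[0,0,0,-8.18,-0.5],[0,0,0,-8.18,-0.5],[0,0,0,-8.18,-0.5],[0,0,0,0,-0.5]]]'
python3 - <<'E'
from h import *
ims=[]
for c in("top","scene"):
    g=get_image(c);W=cloud(g);t=trace(c,"block")[:1]
    for q in t:
        p=pts(W,q["region"],.033,.05);print(c,q["score"],len(p),box(p),np.median(p,0))
    for n in("bar_top",):
        q=mark_of(c,n)[0];print(np.round(ray(g,q["point"],.0455),4))
    im=g["img"].astype(int);x,y,z=[W[...,i] for i in range(3)]
    m=(abs(x-.594)<.05)&(abs(y+.226)<.08)&(z>.03)&(z<.06)&(im[...,0]>130)&(im[...,0]-im[...,2]>60)&(im[...,1]>70)&(im[...,1]<150)
    p=W[m];print("bar",len(p),box(p),np.median(p,0),"fit z~",np.round(np.linalg.lstsq(np.c_[np.ones(len(p)),p[:,0]-.594,p[:,1]+.226],p[:,2],rcond=None)[0],4))
to(.5392,-.0057,.026,87.6)
E
```

```text
time: 12.45
tcp_pos: [0.5387, -0.0061, 0.123]
eef_rot: [2.268, 2.174, 0.0]
force: [0.2, 0.6, -0.1]
finger_gap: 0.0708
finger_force: 0.0
[ 0.5904 -0.2233  0.0455]
bar 1157 (array([ 584.2, -230.7]), array([130.3,  49.3]), 87.8) [ 0.59185441 -0.22882418  0.04431895] fit z~ [ 0.0443 -0.0047 -0.0001]
scene 0.78 330 (array([539.6,  -5.3]), array([56.1, 26.6]), 87.3) [ 0.54357273 -0.00354959  0.03932829]
[ 0.5893 -0.2283  0.0455]
bar 799 (array([ 583.4, -226. ]), array([144.5,  57.3]), 84.3) [ 0.59173093 -0.23133821  0.04515914] fit z~ [ 0.0452 -0.0755  0.008 ]
t 12.75 pos [ 0.5388 -0.0057  0.1227] th 87.49 tilt [ 0.0002 -0.0003] gap 0.0706 F [ 0.8 -0.4  0.7] j7 -0.4
shift mm [ 0.   0.4 96.7] roll -0.11
```

```bash
python3 -m handwheel '[[[0,0,0.03,0,-0.5],[0,0,0.03,0,-0.5],[0,0,0.025,0,-0.5],[0,0,0.009,0,-0.5],[0,0,0,0,-0.5],[0,0,0,0,-0.5]]]'
python3 -c "
from h import *
to(.5392,-.0057,.027)"
```

```text
time: 13.35
tcp_pos: [0.5394, -0.0055, 0.0292]
eef_rot: [2.268, 2.173, 0.001]
force: [0.4, 0.3, 0.2]
finger_gap: 0.0702
finger_force: 0.0
t 13.35 pos [ 0.5394 -0.0055  0.0292] th 87.57 tilt [0.0011 0.0001] gap 0.0702 F [0.4 0.3 0.2] j7 -0.48
shift mm [-0.2 -0.2  2.2]
```

```bash
python3 -m handwheel '[[[0,0,0.0015,0,-0.5],[0,0,0,0,1],[0,0,0,0,1],[0,0,0,0,1],[0,0,0,0,1],[0,0,0,0,1],[0,0,0,0,1],[0,0,0,0,1],[0,0,0,0,1],[0,0,0,0,1],[0,0,0,0,1]]]'
python3 -c "
from h import *
to(.5392,-.0057,.027)"
```

```text
time: 14.45
tcp_pos: [0.5389, -0.0057, 0.027]
eef_rot: [2.268, 2.174, 0.0]
force: [0.2, 0.1, -0.0]
finger_gap: 0.0237
finger_force: 30.0
t 14.45 pos [ 0.5389 -0.0057  0.027 ] th 87.57 tilt [0.0002 0.    ] gap 0.0237 F [ 0.2  0.1 -0. ] j7 -0.48
shift mm [ 0.   0.3 -0. ]
```

```bash
python3 -m handwheel '[[[0,0,-0.01,0,1],[0,0,-0.03,0,1],[0,0,-0.04,0,1],[0,0,-0.04,0,1],[0,0,-0.03,0,1],[0,0,0,0,1]]]'
python3 - <<'E'
from h import *
for c,zz in(("top",.0455),("scene",.0445)):
    g=get_image(c);im=g["img"];W=cloud(g)
    hsv=cv2.cvtColor(im,cv2.COLOR_RGB2HSV)
    m=(hsv[...,0]>5)&(hsv[...,0]<16)&(hsv[...,1]>100)&(hsv[...,2]>150)&(abs(W[...,0]-.59)<.06)&(abs(W[...,1]+.226)<.09)&(W[...,2]>.03)&(W[...,2]<.06)
    n,l,st,ce=cv2.connectedComponentsWithStats(m.astype(np.uint8));k=1+np.argmax(st[1:,4]);m=l==k
    v,u=np.nonzero(m);q=np.array([ray(g,(a,b),zz) for a,b in zip(u,v)])
    print(c,len(u),"ray box",box(q),"depth box",box(W[m]),"z",np.median(W[m][:,2]), "hue",np.median(hsv[m],0))
    # per y-slice x extents
    for y0 in(-.18,-.2,-.225,-.25,-.27):
        s=q[abs(q[:,1]-y0)<.005][:,0];print(y0,np.round([s.min(),s.max()],4))
    mj=(W[...,2]>.065)&(W[...,2]<.1)&(W[...,0]<.7)&(W[...,0]>.45)&(W[...,1]<-.12)&(W[...,1]>-.34)
    p=W[mj]
    for k in(p[:,1]>-.22,p[:,1]<=-.22):
        pp=p[k];pp=pp[pp[:,2]>np.percentile(pp[:,2],60)-.004];print("jaw",len(pp),box(pp),np.median(pp[:,2]))
E
```

```text
time: 15.05
tcp_pos: [0.5415, -0.0053, 0.1816]
eef_rot: [2.264, 2.17, 0.01]
force: [1.0, 0.0, -0.9]
finger_gap: 0.0235
finger_force: 30.0
top 1008 ray box (array([ 591.8, -229.4]), array([126.7,  28.5]), 87.6) depth box (array([ 591.7, -229.8]), array([127.3,  28.5]), 87.5) z 0.044385777407942695 hue [ 14. 182. 203.]
-0.18 [0.5811 0.6067]
-0.2 [0.5806 0.6062]
-0.225 [0.5782 0.6057]
-0.25 [0.5777 0.6033]
-0.27 [0.5772 0.6029]
jaw 27 (array([ 612.1, -155.4]), array([15.4,  6.5]), 28.6) 0.08298975426187472
jaw 396 (array([ 555.7, -299.1]), array([ 10.6, 111.4]), 87.5) 0.08253360895367229
scene 673 ray box (array([ 591.6, -230.2]), array([132.5,  29.9]), 87.5) depth box (array([ 593.1, -226.2]), array([139.7,  35.9]), 85.2) z 0.04506291588325123 hue [ 11. 180. 221.]
-0.18 [0.58   0.6086]
-0.2 [0.5779 0.6075]
-0.225 [0.577  0.6064]
-0.25 [0.5761 0.6057]
-0.27 [0.5747 0.6046]
jaw 275 (array([ 563.3, -150.4]), array([ 11.4, 114. ]), 87.7) 0.0829810994778013
jaw 321 (array([ 557.6, -300.3]), array([ 12.3, 113.9]), 87.6) 0.08254859027342737
```

```bash
python3 -c "
from h import *
to(.5944,-.188,.1816,87.55)"
```

```text
t 15.15 pos [ 0.5386 -0.006   0.1775] th 87.56 tilt [ 0.0009 -0.0004] gap 0.0239 F [-0.4 -0.6 -2.4] j7 -0.36
shift mm [-179.5   63.5   -3.9] roll 0.01
```

```bash
python3 -m handwheel '[[[-0.03,0.0105,0,0,1],[-0.03,0.0105,0,0,1],[-0.03,0.0105,0,0,1],[-0.03,0.0105,0,0,1],[-0.03,0.0105,0,0,1],[-0.0295,0.011,0,0,1],[0,0,0,0,1],[0,0,0,0,1],[0,0,0.03,0,1],[0,0,0.03,0,1],[0,0,0,0,1],[0,0,0,0,1],[0,0,0,0,1]]]'
python3 -c "
from h import *
to(.5944,-.188,.082,87.55)"
```

```text
time: 16.45
tcp_pos: [0.5956, -0.187, 0.1183]
eef_rot: [2.266, 2.174, 0.002]
force: [0.0, 0.7, -1.1]
finger_gap: 0.0236
finger_force: 30.0
t 16.45 pos [ 0.5956 -0.187   0.1183] th 87.63 tilt [ 0.0021 -0.    ] gap 0.0236 F [ 0.   0.7 -1.1] j7 -0.08
shift mm [-1.1 -1.3 36.3] roll 0.08
```

```bash
python3 -m handwheel '[[[-0.001,-0.001,0.015,0,1],[0,0,0.014,0,1],[0,0,0.005,0,1],[0,0,0,0,1],[0,0,0,0,1]]]'
python3 - <<'E'
from h import *
to(.5944,-.188,.0705,87.55)
g=get_image('scene');a=cv2.resize(g['img'][160:280,140:290,::-1],(750,600),interpolation=2);cv2.imwrite('pics/s2.png',a)
g2=get_image('top')
for c,g in(('top',g2),('scene',g)):
    W=cloud(g);q=trace(c,'block')
    if q:p=pts(W,q[0]['region'],.06,.105);print(c,q[0]['score'],len(p),box(p),np.round([p.min(0),p.max(0)],4).tolist())
E
```

```text
time: 16.95
tcp_pos: [0.5939, -0.1886, 0.0834]
eef_rot: [2.268, 2.174, 0.001]
force: [0.5, -0.0, -0.1]
finger_gap: 0.0238
finger_force: 30.0
t 16.95 pos [ 0.5939 -0.1886  0.0834] th 87.57 tilt [ 0.0006 -0.    ] gap 0.0238 F [ 0.5 -0.  -0.1] j7 -0.1
shift mm [ 0.6  0.4 12.9] roll 0.02
top 0.58 244 (array([ 593.5, -170.7]), array([23.2, 28. ]), 84.4) [[0.5797, -0.1832, 0.0659], [0.6081, -0.159, 0.1006]]
scene 0.87 560 (array([ 577.7, -179.3]), array([61. , 86.6]), 76.3) [[0.5285, -0.217, 0.0601], [0.6182, -0.1575, 0.0982]]
```

View pics/s2.png

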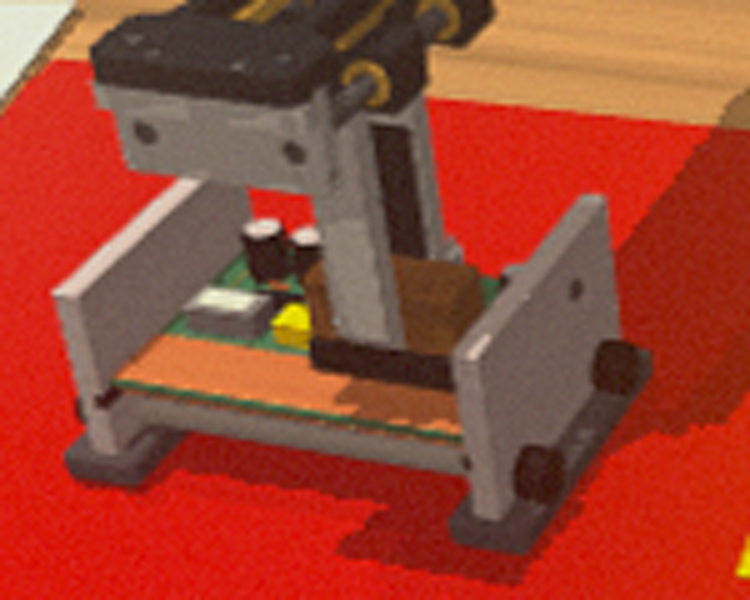

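The block hovers over the socket end of the bar. Its right end is about 4 mm short of the jaw, with the sole at pixel (390,365) and the jaw edge at (470,360). The parts row is clear of the fingers. I'll lower it to contact.

```bash
python3 -m handwheel '[[[0,0,0.005,0,1],[0,0,0.003,0,1],[0,0,0.001,0,1],[0,0,0,0,1],[0,0,0,0,1]]]'; python3 -m handwheel '[[[0,0,0.001,0,1],[0,0,0.0005,0,1],[0,0,0,0,1]]]'
```

```text
time: 17.65
tcp_pos: [0.5936, -0.1886, 0.074]
eef_rot: [-2.268, -2.174, -0.0]
force: [-0.1, 0.0, -1.1]
finger_gap: 0.0237
finger_force: 30.0
time: 17.95
tcp_pos: [0.5935, -0.1887, 0.0724]
eef_rot: [-2.268, -2.174, 0.0]
force: [-0.4, 0.2, -1.6]
finger_gap: 0.0236
finger_force: 30.0
```

```bash
python3 -m handwheel '[[[0,0,0.0005,0,1],[0,0,0.0005,0,1],[0,0,0,0,1]]]'
```

```text
time: 18.25
tcp_pos: [0.5935, -0.1887, 0.0714]
eef_rot: [-2.268, -2.174, 0.0]
force: [0.3, 0.2, -1.9]
finger_gap: 0.0238
finger_force: 30.0
```

```bash
python3 -m handwheel '[[[0,0,0.0005,0,1],[0,0,0.0005,0,1],[0,0,0,0,1]]]';python3 -m handwheel '[[[0,0,0.0005,0,1],[0,0,0,0,1]]]'
```

```text
time: 18.55
tcp_pos: [0.5935, -0.1887, 0.0704]
eef_rot: [-2.268, -2.174, 0.0]
force: [-0.9, -0.1, -1.4]
finger_gap: 0.0235
finger_force: 30.0
time: 18.75
tcp_pos: [0.5936, -0.1887, 0.0699]
eef_rot: [-2.268, -2.174, -0.0]
force: [-0.1, 0.3, -0.9]
finger_gap: 0.0237
finger_force: 30.0
```

```bash
python3 -m handwheel '[[[0,0,0.0005,0,1],[0,0,0,0,1]]]'; python3 -m handwheel '[[[0,0,0.0005,0,1],[0,0,0,0,1]]]'
```

```text
time: 18.95
tcp_pos: [0.5935, -0.1887, 0.0694]
eef_rot: [-2.268, -2.174, 0.0]
force: [0.5, -0.5, -2.5]
finger_gap: 0.0234
finger_force: 30.0
time: 19.15
tcp_pos: [0.5935, -0.1887, 0.0689]
eef_rot: [-2.268, -2.174, -0.0]
force: [-0.1, 0.4, -0.9]
finger_gap: 0.0236
finger_force: 30.0
```

```bash
python3 -m handwheel '[[[0,0,0.0005,0,1],[0,0,0,0,1]]]'; python3 -m handwheel '[[[0,0,0.0004,0,1],[0,0,0,0,1]]]'
```

```text
time: 19.35
tcp_pos: [0.5935, -0.1887, 0.0684]
eef_rot: [-2.268, -2.174, 0.0]
force: [1.1, -0.2, -0.2]
finger_gap: 0.024
finger_force: 30.0
time: 19.55
tcp_pos: [0.5936, -0.1887, 0.0681]
eef_rot: [2.268, 2.174, 0.0]
force: [-0.5, 0.0, -0.3]
finger_gap: 0.0238
finger_force: 30.0
```

```bash
python3 -m handwheel '[[[0,0,0.0004,0,1],[0,0,0,0,1]]]'; python3 -m handwheel '[[[0,0,0.0003,0,1],[0,0,0,0,1]]]'
```

```text
time: 19.75
tcp_pos: [0.5936, -0.1887, 0.0679]
eef_rot: [2.268, 2.174, 0.0]
force: [0.2, 0.8, 1.1]
finger_gap: 0.0237
finger_force: 30.0
time: 19.95
tcp_pos: [0.5936, -0.1887, 0.0677]
eef_rot: [2.268, 2.174, 0.0]
force: [-0.8, -0.1, 2.9]
finger_gap: 0.0234
finger_force: 30.0
```

```bash
python3 -m handwheel '[[[0,0,0.0003,0,1],[0,0,0,0,1]]]'; python3 -m handwheel '[[[0,0,0.0002,0,1],[0,0,0,0,1],[0,0,0,0,1]]]'
```

```text
time: 20.15
tcp_pos: [0.5937, -0.1887, 0.0676]
eef_rot: [2.268, 2.174, 0.0]
force: [-1.9, 1.9, 6.0]
finger_gap: 0.0235
finger_force: 30.0
time: 20.45
tcp_pos: [0.5937, -0.1887, 0.0676]
eef_rot: [2.268, 2.174, 0.0]
force: [-2.2, 1.0, 7.1]
finger_gap: 0.0238
finger_force: 30.0
```

```bash
python3 -m handwheel '[[[-0.001,0,0,0,1],[-0.0015,0,0,0,1],[-0.0015,0,0,0,1]]]'; python3 -m handwheel '[[[-0.002,0,0,0,1],[-0.002,0,0,0,1]]]'
```

```text
time: 20.75
tcp_pos: [0.594, -0.1898, 0.0676]
eef_rot: [-2.265, -2.174, -0.005]
force: [-1.1, 5.4, 6.4]
finger_gap: 0.024
finger_force: 30.0
time: 20.95
tcp_pos: [0.5946, -0.1941, 0.0677]
eef_rot: [-2.266, -2.175, -0.006]
force: [0.5, 3.5, 5.8]
finger_gap: 0.0239
finger_force: 30.0
```

```bash
python3 -m handwheel '[[[-0.002,0,0.0001,0,1],[-0.002,0,0,0,1],[-0.002,0,0,0,1]]]'; python3 -m handwheel '[[[-0.002,0,0,0,1],[-0.002,0,0,0,1]]]'
```

```text
time: 21.25
tcp_pos: [0.5946, -0.2001, 0.0676]
eef_rot: [2.266, 2.175, 0.006]
force: [0.8, 4.6, 6.0]
finger_gap: 0.0236
finger_force: 30.0
time: 21.45
tcp_pos: [0.5945, -0.2042, 0.0677]
eef_rot: [2.266, 2.175, 0.006]
force: [0.5, 5.1, 5.0]
finger_gap: 0.0239
finger_force: 30.0
```

```bash
python3 -m handwheel '[[[-0.002,-0.0003,0.0001,0,1],[-0.002,-0.0003,0.0001,0,1],[-0.002,0,0.0001,0,1]]]'; python3 -m handwheel '[[[-0.002,0,0.0001,0,1],[-0.002,0,0,0,1]]]'
```

```text
time: 21.75
tcp_pos: [0.5941, -0.2096, 0.0677]
eef_rot: [2.266, 2.175, 0.008]
force: [0.9, 5.1, 7.9]
finger_gap: 0.0237
finger_force: 30.0
time: 21.95
tcp_pos: [0.594, -0.2133, 0.0676]
eef_rot: [2.266, 2.176, 0.008]
force: [0.6, 5.5, 7.9]
finger_gap: 0.0236
finger_force: 30.0
```

```bash
python3 -m handwheel '[[[-0.002,0,0.0001,0,1],[-0.002,0,0,0,1],[-0.002,0,0,0,1]]]'; python3 -m handwheel '[[[-0.002,0,0,0,1],[-0.002,0,0,0,1]]]'
```

```text
time: 22.25
tcp_pos: [0.594, -0.2192, 0.0677]
eef_rot: [2.266, 2.176, 0.009]
force: [1.1, 5.1, 8.2]
finger_gap: 0.0239
finger_force: 30.0
time: 22.45
tcp_pos: [0.5938, -0.2232, 0.0677]
eef_rot: [2.266, 2.176, 0.009]
force: [-0.4, 5.9, 8.8]
finger_gap: 0.0234
finger_force: 30.0
```

```bash
python3 -m handwheel '[[[-0.002,-0.0003,-0.0001,0,1],[-0.002,-0.0003,-0.0001,0,1],[-0.002,0,0,0,1]]]'; python3 -m handwheel '[[[-0.002,0,0,0,1],[-0.002,0,0,0,1]]]'
```

```text
time: 22.75
tcp_pos: [0.5928, -0.2297, 0.0677]
eef_rot: [2.266, 2.175, 0.008]
force: [0.8, 4.6, 7.1]
finger_gap: 0.0237
finger_force: 30.0
time: 22.95
tcp_pos: [0.5926, -0.2335, 0.0677]
eef_rot: [2.266, 2.175, 0.008]
force: [0.6, 5.5, 7.2]
finger_gap: 0.0239
finger_force: 30.0
```

```bash
python3 -m handwheel '[[[-0.002,0,0,0,1],[-0.002,0,0,0,1],[-0.002,0,0,0,1]]]'; python3 -m handwheel '[[[-0.002,0,0,0,1],[-0.002,0,0,0,1]]]'
```

```text
time: 23.25
tcp_pos: [0.5923, -0.2395, 0.0677]
eef_rot: [2.266, 2.175, 0.008]
force: [0.4, 5.0, 7.7]
finger_gap: 0.0238
finger_force: 30.0
time: 23.45
tcp_pos: [0.5921, -0.2434, 0.0677]
eef_rot: [2.266, 2.176, 0.008]
force: [0.3, 5.4, 7.2]
finger_gap: 0.0238
finger_force: 30.0
```

```bash
python3 -m handwheel '[[[-0.002,0,0,0,1],[-0.002,0,0,0,1],[-0.002,0,0,0,1]]]'; python3 -m handwheel '[[[-0.002,0,0,0,1],[-0.002,0,0,0,1]]]'
```

```text
time: 23.75
tcp_pos: [0.5919, -0.2494, 0.0677]
eef_rot: [2.266, 2.176, 0.008]
force: [0.9, 5.1, 7.5]
finger_gap: 0.0232
finger_force: 30.0
time: 23.95
tcp_pos: [0.5917, -0.2534, 0.0677]
eef_rot: [2.266, 2.176, 0.008]
force: [0.6, 5.5, 7.0]
finger_gap: 0.0238
finger_force: 30.0
```

```bash
python3 -m handwheel '[[[-0.002,0,0,0,1],[-0.002,0,0,0,1],[-0.002,0,0,0,1]]]'; python3 -m handwheel '[[[-0.002,0,0,0,1],[-0.0015,0,0,0,1],[-0.001,0,0,0,1],[0,0,0,0,1]]]'
```

```text
time: 24.25
tcp_pos: [0.5914, -0.2594, 0.0677]
eef_rot: [2.266, 2.176, 0.008]
force: [1.1, 4.7, 8.0]
finger_gap: 0.0241
finger_force: 30.0
time: 24.65
tcp_pos: [0.5913, -0.2642, 0.0677]
eef_rot: [2.266, 2.175, 0.008]
force: [1.3, 4.7, 6.3]
finger_gap: 0.0237
finger_force: 30.0
```

```bash
python3 - <<'E'
from h import *
g=get_image('scene');a=cv2.resize(g['img'][180:280,140:265,::-1],(750,600),interpolation=2);cv2.imwrite('pics/s3.png',a)
K=g["intrinsics"];T=g["cam_to_world"]
def px(P):
    c=T[:3,:3].T@(np.array(P)-T[:3,3]);return [(K[0,2]+K[0,0]*c[0]/-c[2]-140)*6,(K[1,2]-K[1,1]*c[1]/-c[2]-180)*6]
# predicted pixel of block bottom -y end, +x side, and jaw foot on bar
e=np.array([.0427,.999,0]);f=np.array([.999,-.0427,0]);C=np.array([.5913,-.2642,.0447])
print("block corner",px(C-28*e/1000+14*f/1000),"7mm jaw",px(C-35*e/1000+14*f/1000),"other corner",px(C+28*e/1000+14*f/1000))
E
```

```text
block corner [np.float64(148.5473660780808), np.float64(333.0323319998048)] 7mm jaw [np.float64(127.72516616850714), np.float64(329.62569312280067)] other corner [np.float64(318.1443407506254), np.float64(360.7794312424806)]
```

View pics/s3.png

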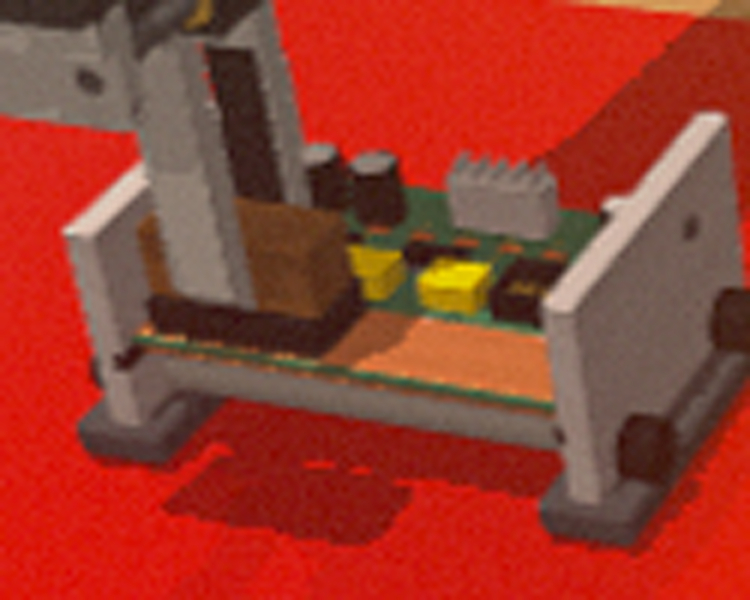

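The block is flat on the bar at the relay end. A 4–5 mm strip shows between the sole corner (150,322) and the jaw (135,328). I'll nudge it 1 mm, dwell, and lift it off.

```bash
python3 -m handwheel '[[[-0.001,0,0.0001,0,1],[0,0,0,0,1],[0,0,0,0,1]]]'; python3 -m handwheel '[[[0,0,-0.003,0,1],[0,0,-0.01,0,1],[0,0,-0.03,0,1],[0,0,-0.035,0,1],[0,0,-0.03,0,1],[0,0,0,0,1],[0,0,0,0,1]]]'; python3 -c "
from h import *
to(.5385,-.0055,.1757,87.55)"
```

```text
time: 25.0
tcp_pos: [0.5912, -0.2648, 0.0677]
eef_rot: [2.266, 2.176, 0.008]
force: [-0.4, 5.7, 7.9]
finger_gap: 0.0238
finger_force: 30.0
time: 25.7
tcp_pos: [0.5887, -0.2689, 0.1747]
eef_rot: [2.268, 2.172, -0.001]
force: [-0.6, -0.0, -1.9]
finger_gap: 0.0239
finger_force: 30.0
t 25.7 pos [ 0.5887 -0.2689  0.1747] th 87.52 tilt [ 0.0003 -0.001 ] gap 0.0239 F [-0.6 -0.  -1.9] j7 0.08
shift mm [260.9 -61.5  -1.2] roll -0.03
```

```bash
python3 -m handwheel '[[[0.0326,-0.0077,0,0,1],[0.0326,-0.0077,0,0,1],[0.0326,-0.0077,0,0,1],[0.0326,-0.0077,0,0,1],[0.0326,-0.0077,0,0,1],[0.0326,-0.0077,0,0,1],[0.0326,-0.0077,0,0,1],[0.0326,-0.0077,0,0,1],[0,0,0,0,1],[0,0,0.04,0,1],[0,0,0.04,0,1],[0,0,0.04,0,1],[0,0,0.016,0,1],[0,0,0.004,0,1],[0,0,0,0,1],[0,0,0,0,1]]]'; python3 -c "
from h import *
to(.5385,-.0055,.0275,87.55)"
```

```text
time: 27.3
tcp_pos: [0.5391, -0.0052, 0.0349]
eef_rot: [2.268, 2.173, 0.001]
force: [-0.2, -0.3, -1.2]
finger_gap: 0.0237
finger_force: 30.0
t 27.3 pos [ 0.5391 -0.0052  0.0349] th 87.54 tilt [ 0.001 -0.   ] gap 0.0237 F [-0.2 -0.3 -1.2] j7 -0.49
shift mm [-0.3 -0.5  7.4] roll -0.01
```

```bash
python3 -m handwheel '[[[0,0,0.004,0,1],[0,0,0.002,0,1],[0,0,0.001,0,1],[0,0,0,0,1],[0,0,0,0,1]]]';python3 -m handwheel '[[[0,0,0.0005,0,1],[0,0,0.0003,0,1],[0,0,0,0,1]]]'
```

```text
time: 27.8
tcp_pos: [0.5386, -0.0049, 0.0276]
eef_rot: [2.268, 2.174, 0.0]
force: [-1.3, 0.7, -1.4]
finger_gap: 0.0236
finger_force: 30.0
time: 28.1
tcp_pos: [0.5387, -0.0049, 0.027]
eef_rot: [2.268, 2.174, 0.0]
force: [-1.0, 0.0, 4.3]
finger_gap: 0.0238
finger_force: 30.0
```

Contact with the mat. I'll release and rise.

```bash
python3 -m handwheel '[[[0,0,0,0,-0.5],[0,0,0,0,-0.5],[0,0,0,0,-0.5],[0,0,0,0,-0.5],[0,0,0,0,-0.5],[0,0,-0.01,0,-0.5],[0,0,-0.03,0,-0.5],[0,0,-0.04,0,-0.5],[0,0,-0.04,0,-0.5],[0,0,0,0,-0.5],[0,0,0,0,-0.5],[0,0,0,0,-0.5]]]'
python3 - <<'E'
from h import *
g=get_image('scene');W=cloud(g);cv2.imwrite('pics/s4.png',g['img'][:,:,::-1])
q=trace('scene','block')[0];p=pts(W,q['region'],.033,.05);print(q['score'],len(p),box(p),np.median(p,0))
E
```

```text
time: 29.3
tcp_pos: [0.5376, -0.0052, 0.146]
eef_rot: [-2.268, -2.173, 0.002]
force: [-0.6, -0.1, 0.2]
finger_gap: 0.0707
finger_force: 0.0
0.61 334 (array([539.1,  -4.5]), array([56. , 26.2]), 88.7) [ 0.54370579 -0.0034812   0.03955973]
```

View pics/s4.png

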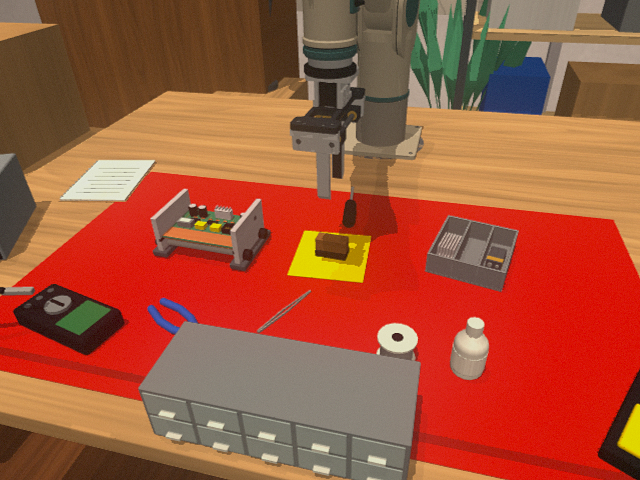

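The block stands upright on the mat at (332,246), released, and everything else is where it was.

```bash
python3 -c "
from plant import hand_in
print(hand_in())"
```

```text
the job is handed in; nothing more can be done
None
```

The job is handed in, though no verdict came back: the bar was rubbed jaw to jaw away from the socket in one unbroken stroke at about 6–10 N by the readings, and the block stands released on the yellow mat, with nothing else on the bench seen to have moved.

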